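# Straightedge on the tool post, then hold the chuck guard up

## Task

I want to measure how square the lathe's tool post stands to the chuck. Lay the steel straightedge gently flat on the cross-slide, flush against the side of the tool post that faces the chuck so that it covers the whole length of that side, and let go of it with the chuck guard still down, without shifting the post from its setting. Then swing the guard up by its ball knob to 60 degrees from closed and finish holding it there by the knob, because it drops shut by itself and must not be let fall; leave the chuck key, file and oil bottle where they are.

Things in the scene. Friction and masses are not known exactly. Their poses are not given: they have to be found in the camera images.
- lathe: Grey-green bench lathe fixed in a shallow chip tray (270 x 700 mm, rim 16 mm high, y = -290 to +410 mm in this frame). Origin on the bench below the spindle line: z up, y along the spindle towards the headstock, x away from the operator's side. Spindle at x = 0, 145 mm up. Headstock y = 185 to 370 mm, 135 mm wide, 203 mm high at most. Ways 76 mm high, 100 mm wide.
- chuck_face (a point): Centre of the front face of the three-jaw chuck, on the spindle line; chuck 90 mm diameter, under the guard, facing the lathe's -y; axes as the lathe's. The jaws stand 20 mm out of it.
- slide_top (a point): Middle of the top of the cross-slide: a flat T-slotted steel table, 190 (lathe's x) by 158 (y) mm, 105 mm above the bench, clamped on the bed; axes as the lathe's. The tool post stands on its half away from the chuck; the half towards the chuck is free.
- toolpost_face (a point): Middle of the foot of the tool post's side that faces the chuck, on the slide's top (105 mm up). x level along the face, y out of it towards the chuck, z up. Post: dark steel block 70 x 70 x 48 mm (nut and lever to 71 mm, lever on the far side); lowest 20 mm of the face flat. Clamped, skewed up to 6 degrees; holds against a push of 10 N. 180 mm or more from face to guard.
- straightedge: Bright steel straightedge, a bar 200 (x) x 25 (y) x 8 (z) mm, 0.3 kg, lying flat on the bench to the right of the lathe. Origin at the centre of its underside, x along its length, z up. Flush against the tool post, its origin is 12.5 mm out from the face.
- guard_knob: Black ball knob, 30 mm diameter, origin at the ball's centre, free to spin on its stem; the steel stem (10 mm diameter) stands it 40 mm off the guard, upward and towards the operator. Closed, the ball is at x = -76, y = 130, z = 221 mm in the lathe's frame, free on both y sides and above; it swings with the guard at 143 mm from the hinge axis.
- guard_hinge (a point): Point on the guard's hinge axis (the lathe's y direction) level with the knob along y: x = 60, y = 130, z = 175 mm in the lathe's frame. The guard is a bent clear plastic sheet with yellow edges, 67 mm radius round the spindle, 100 mm wide (y = 80 to 180 mm), covering the chuck from behind over the top to the front; 0.2 to 0.5 kg.
- guard (a joint): Angle of the chuck guard in rad: 0 closed (as at the start), growing as the knob goes up and over away from the operator, hinge stop at 1.6. 60 degrees is 1.047. Nothing holds it open: let go, it drops shut by its weight.
- chuck_key: Dark steel T-handled chuck key, 85 mm stem and 80 mm bar, lying in the chip tray below the chuck; leave alone. Origin on the stem.
- file: File with a black and orange handle, 270 mm long, lying in the chip tray behind the lathe's bed (the side away from the operator); leave alone. Origin near its middle.
- oil_bottle: Yellow oil bottle with red cap, 48 mm diameter, 100 mm high, standing on the bench beyond the lathe's right end; leave alone.
Mind the look-alikes: they are no part of the job. Several things look just like the straightedge: the one meant starts farthest to the robot's left.

How it is judged:
By the outcome, as a careful person would: the job done as asked, in the order asked, and still so for the second after the job is handed in, while the arm keeps its last pose, push and grip.
It also fails if it takes over 61 s, if anything falls off the work surface, if the arm or the gripper's body presses on something with over 40 N, if the wrist force passes 120 N, or if a joint passes its speed limit or range.

## Robot

A 7-joint arm with a two-finger parallel gripper is mounted at the origin on the work surface. World frame = base frame: x ahead of the robot, y to its left, z up, the work surface at z = 0. Lengths are in mm, angles in rad, forces in N, time in s.
With the tool pointing down it reaches from about 400 to 900 mm from the base axis. Payload 5.6 kg.
Tool frame: the origin (TCP) lies midway between the tips of the shut fingers; the grasp point (between the pads) lies 19 mm behind it; z points along the fingers, y is the line along which they close (so a half turn about z gives the same grasp; the last joint's range is limited). The gripper opens to 92 mm and grips with 3 to 60 N. Pads are 20 mm wide; open, the fingers measure 128 mm over their backs; the gripper's body (75 mm by 189 mm) begins 69 mm behind the grasp point.
Start: joints at [1.125, 0.468, -0.012, 1.603, 0.006, 1.071, -0.056], TCP at [254.758, -598.003, 214.592] pointing down, gripper open.
Joint ranges: [-2.53, 2.53], [-0.31, 2.02], [-1.57, 1.55], [0.28, 2.44], [-1.29, 4.43], [0.15, 1.84], [-2.92, 2.92]. Speed limits (rad/s): [2.57, 2.57, 3.14, 3.14, 3.14, 3.14, 3.14].

## Interface

Orientations are given as a rotation vector (axis times angle).
In Python, from cell import robot, grip, kin, viewer gives the robot as it stands. Calls block until the motion is done:
- robot.movep(position, orientation): joint-space move of the TCP to a pose.
- robot.servo_line(position, feed=150, rotation=None): straight line of the TCP; rotation=None keeps the orientation; feed is the mean speed in mm/s.
- robot.goto_joints(angles): joint-space move.
- grip(opening, newtons=None): opening from 0.0 (shut) to 1.0 (fully open); newtons is the grip in N (None keeps the last); returns when the fingers have stopped.
- robot.hold(seconds).
- kin.ik(position, orientation): joint angles nearest the present ones, or None.
- robot.observe(): the state.
- viewer.read_camera(name): name is "scene" or "top" or "wrist"; returns the picture (480x640x3 uint8, red, green, blue); there is no depth.
- viewer.camera_info(name): a dict with "camera_matrix" (3x3 intrinsics, pixels), "R" (3x3) and "t" (3): a world point X has camera coordinates R X + t. Camera axes: x right, y down, z forward; pixel columns grow to the right and rows downward; lengths in mm; the calibration is good to about 2 mm. A picture is of the moment at which its call begins: read the wrist's pose just before it. camera_info takes no time and is no camera call; for the wrist camera it gives the pose at the moment of the call.
A pose or a line that the arm cannot do raises robot.IKError and nothing moves.
- robot.job_done(): hands the job in; it is judged then, once.
Trained networks look in the newest picture that a camera, given by its name, has taken for a name from the list of things; names that differ only in an ending like _2 or _b are one class to them, and where a whole thing is asked for, a point or a joint stands for the part that bears it (a point fixed in the world has none). Each returns a list of dicts, best first, with "confidence" (0 to 1); they miss things now and then, are a little off and sometimes report something else, mostly with a low value. They report only what shows in the picture. A call takes as long as a camera call. They do not tell look-alikes from the thing itself.
- viewer.silhouettes(name, camera): "mask" (480x640 bool, what is visible of it).
- viewer.pinpoint(name, camera): "at" ([x, y, z] in mm, in the coordinates of the camera as it stood for that picture, good to about 4 mm: a listed point, or the origin of a listed thing).
The state is a dict: "t": time; "joints": joint angles; "joint_velocities": joint speeds; "joint_torque": joint torques, N m; "tcp_pos": TCP position; "tcp_rot": TCP orientation; "contact_force": force on the tool from outside, world axes, zero at the start; "wrist_torque": the same for the moment, N m; "grip_width": opening from 0.0 (shut) to 1.0 (fully open); "grip_force": force on a finger pad.
Only numpy, scipy, OpenCV 4.12 (cv2) and the standard library are available. Lean on these libraries where they do the work, as an engineer would, in place of code of your own. Each camera call takes 0.05 s, during which the arm holds its last target. There are 200 camera calls.

## Working session

There is one attempt and no reset: what is moved stays moved. The work goes in short steps, each a Python script; the robot and the scene stay as the last script left them, time stands still between calls to the robot, and variables do not carry over. Pictures are saved under pics/ and viewed, at most 10 in all, crops included, and the job is handed in when it is done.

```bash
ls; mkdir -p pics; python3 - <<'E'
from cell import robot, grip, kin, viewer
import cv2, numpy as np
for c in ("scene","top"):
    im=viewer.read_camera(c); cv2.imwrite(f"pics/{c}0.png",im[:,:,::-1])
    i=viewer.camera_info(c); R=np.array(i["R"]);t=np.array(i["t"])
    print(c,"campos",-R.T@t)
    for n in ("lathe","chuck_face","slide_top","toolpost_face","straightedge","guard_knob","guard_hinge","oil_bottle","chuck_key","file"):
        for d in viewer.pinpoint(n,c)[:4]:
            print(n,round(d["confidence"],2),np.round(R.T@(np.array(d["at"])-t),1))
print(robot.observe()["t"])
E
```

```text
pics
scene campos [1234.01412108 -159.14730952  709.76132752]
lathe 0.55 [594.9 133.3   4.4]
chuck_face 0.84 [598.8 257.5 146.4]
slide_top 0.82 [598.3   9.1 108.8]
toolpost_face 0.8 [581.3  14.6 105.4]
straightedge 0.58 [ 484.9 -332.3    4.1]
straightedge 0.57 [ 471.1 -521.3    4. ]
straightedge 0.57 [ 235.7 -410.1    0.8]
guard_knob 0.55 [528.5 265.6 220.5]
guard_hinge 0.79 [665.  261.9 178. ]
oil_bottle 0.67 [ 683.4 -300.2    6.8]
file 0.8 [700.2 180.4   3.7]
top campos [ 294.63159098 -110.99280309 1275.84203138]
lathe 0.71 [6.012e+02 1.290e+02 3.000e-01]
chuck_face 0.69 [602.1 258.8 145.1]
chuck_face 0.59 [514.8 202.6   2.5]
slide_top 0.69 [593.8   5.9 100.9]
toolpost_face 0.9 [586.4  13.8 105.4]
straightedge 0.93 [ 488.8 -334.1   -2.7]
straightedge 0.73 [ 232.4 -405.9   -1. ]
straightedge 0.66 [ 468.2 -518.4    0.6]
guard_knob 0.71 [517.  199.7   1.9]
guard_knob 0.59 [529.8 260.3 220.4]
guard_knob 0.37 [585.7  12.3 105.8]
guard_hinge 0.86 [663.9 262.7 172.9]
oil_bottle 0.72 [ 6.864e+02 -2.995e+02 -3.000e-01]
chuck_key 0.78 [516.2 203.    3.1]
file 0.58 [707.3 180.8   3.1]
1.1
```

View pics/top0.png

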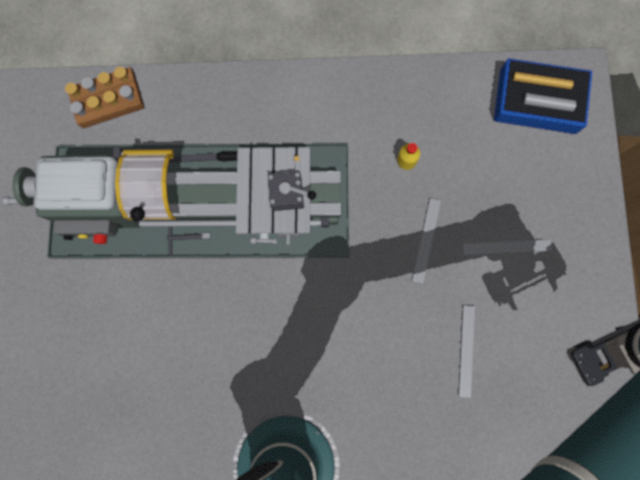

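View pics/scene0.png

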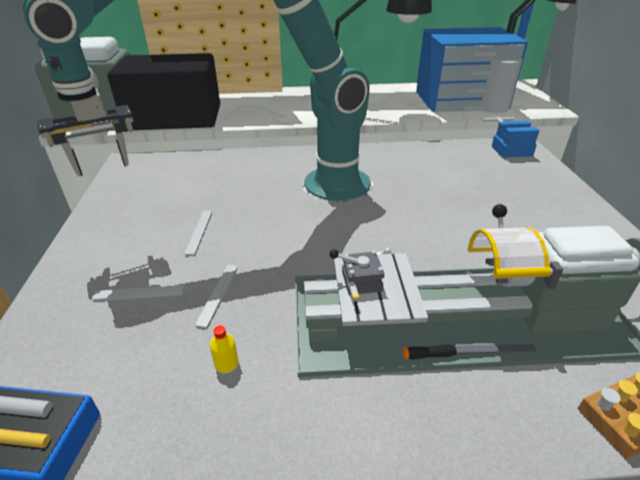

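```bash
cat > h.py <<'E'
from cell import robot, grip, kin, viewer
import cv2, numpy as np
from scipy.spatial.transform import Rotation as Ro
def cam(c):
    i=viewer.camera_info(c); return np.array(i["camera_matrix"]),np.array(i["R"]),np.array(i["t"])
def toplane(px,c,z):
    K,R,t=c; px=np.asarray(px,float).reshape(-1,2)
    d=np.c_[px,np.ones(len(px))]@np.linalg.inv(K).T@R; o=-R.T@t
    return o+d*((z-o[2])/d[:,2])[:,None]
def toworld(at,c): return c[1].T@(np.array(at)-c[2])
def proj(X,c):
    K,R,t=c; q=(np.asarray(X,float).reshape(-1,3)@R.T+t)@K.T; return q[:,:2]/q[:,2:]
def rect(mask,c,z):
    ys,xs=np.nonzero(mask); P=toplane(np.c_[xs,ys],c,z)[:,:2]
    (ce,(w,h),a)=cv2.minAreaRect(P.astype(np.float32)); 
    if w<h: a+=90; w,h=h,w
    a=(a+90)%180-90
    return np.array(ce),w,h,a
def rot(yaw,tilt=0,flip=1):  # tool down, tool x along yaw (deg); tilt: about world y, +: tool leans to point forward(+x)
    y=np.radians(yaw); x=flip*np.array([np.cos(y),np.sin(y),0]); z=np.array([0,0,-1.])
    M=np.c_[x,np.cross(z,x),z]
    return (Ro.from_euler('y',-tilt,degrees=True)*Ro.from_matrix(M)).as_rotvec()
def shot(name,f):
    c=cam(name); im=viewer.read_camera(name); cv2.imwrite(f"pics/{f}.png",im[:,:,::-1]); return im,c
E
python3 - <<'E'
from h import *
im,c=shot("top","top1")
for d in viewer.silhouettes("straightedge","top"): print(d["confidence"],rect(d["mask"],c,8))
s=robot.observe(); M=Ro.from_rotvec(s["tcp_rot"]).as_matrix(); print(M.round(2))
K,R,t=cam("wrist"); print("cam in tool",(M.T@(-R.T@t-s["tcp_pos"])).round(1),(R@M).round(2),K)
for f in (1,-1):
  for p,y,tl in (((534,-333,250),0,0),((534,-333,2),0,0),((649,27,107),0,0),((575,60,330),0,0),((524,261,205),0,45),((524,261,205),0,0),((632,261,300),0,0),((632,261,300),0,-15)):
    q=kin.ik(p,rot(y,tl,f)); print(f,p,tl,None if q is None else np.round(q,2))
E
```

```text
0.79 (array([ 469.73733521, -519.23974609]), 197.25140380859375, 25.882450103759766, -89.15487116575241)
0.64 (array([ 490.96310425, -333.71389771]), 200.8535919189453, 26.339021682739258, -15.193634033203125)
0.58 (array([ 239.57392883, -409.06994629]), 198.57740783691406, 26.61739730834961, -6.665229797363281)
[[ 0.92  0.39 -0.  ]
 [ 0.39 -0.92 -0.  ]
 [-0.    0.   -1.  ]]
cam in tool [  82.1    2.1 -170.1] [[-0.    1.    0.  ]
 [-0.96  0.   -0.29]
 [-0.29 -0.    0.96]] [[330.6598096    0.         321.1921889 ]
 [  0.         330.6598096  242.99511129]
 [  0.           0.           1.        ]]
1 (534, -333, 250) 0 [ 0.54  0.4  -0.05  1.62  0.02  1.12 -1.09]
1 (534, -333, 2) 0 [ 0.52  0.7  -0.02  1.77  0.02  0.67 -1.08]
1 (649, 27, 107) 0 [ 0.09  0.6  -0.25  1.67  0.18  0.89 -1.81]
1 (575, 60, 330) 0 [ 0.28  0.31 -0.55  1.61  0.17  1.27 -1.88]
1 (524, 261, 205) 45 [-1.01  0.2   0.21  2.31  1.49  0.5   2.58]
1 (524, 261, 205) 0 [ 0.08  0.5  -0.8   1.74  0.4   1.07 -2.42]
1 (632, 261, 300) 0 [ 0.07  0.6  -0.81  1.37  0.43  1.35 -2.32]
1 (632, 261, 300) -15 [-0.03  0.72 -0.69  1.15  0.28  1.62 -2.22]
-1 (534, -333, 250) 0 [ 0.98  0.49 -0.66  1.59  0.32  1.17  1.82]
-1 (534, -333, 2) 0 [ 0.9   0.79 -0.55  1.74  0.56  0.77  1.64]
-1 (649, 27, 107) 0 [ 0.42  0.73 -0.76  1.65  0.57  1.    1.04]
-1 (575, 60, 330) 0 [ 0.52  0.39 -0.9   1.6   0.32  1.3   1.14]
-1 (524, 261, 205) 45 [-0.4   0.24 -0.45  2.27  1.54  0.64 -0.56]
-1 (524, 261, 205) 0 [ 0.26  0.65 -1.11  1.73  0.63  1.17  0.54]
-1 (632, 261, 300) 0 [ 0.18  0.69 -1.04  1.37  0.59  1.41  0.72]
-1 (632, 261, 300) -15 [ 0.07  0.79 -0.91  1.14  0.42  1.66  0.83]
```

```bash
python3 - <<'E'
from h import *
yaw=-15.2; u=np.array([np.cos(np.radians(yaw)),np.sin(np.radians(yaw))])
p=np.array([491,-333.7])+47*u
robot.movep([p[0],p[1],180],rot(yaw))
im,c=shot("wrist","w1")
for d in viewer.silhouettes("straightedge","wrist"): print(d["confidence"],rect(d["mask"],c,8))
for d in viewer.pinpoint("straightedge","wrist"): print(d["confidence"],toworld(d["at"],c))
s=robot.observe();print(s["t"],s["tcp_pos"],s["contact_force"],s["grip_width"])
E
```

```text
0.88 (array([ 268.86181641, -413.56213379]), 148.31671142578125, 25.55767250061035, -6.65850830078125)
0.7 (array([ 470.67080688, -517.87414551]), 200.73745727539062, 28.725549697875977, -88.64064121246338)
0.64 (array([ 490.4777832 , -335.95681763]), 200.34304809570312, 24.99728012084961, -15.198509216308594)
0.95 [ 467.85967123 -516.52407385   -2.89413768]
0.93 [ 486.70139853 -330.81784185    1.28852979]
0.85 [ 238.54999254 -419.62376317    2.1119636 ]
2.7667 [ 535.51101622 -347.52320672  180.1479935 ] [-0.03239418  0.17248832  0.25849627] 1.002130676714776
```

View pics/w1.png

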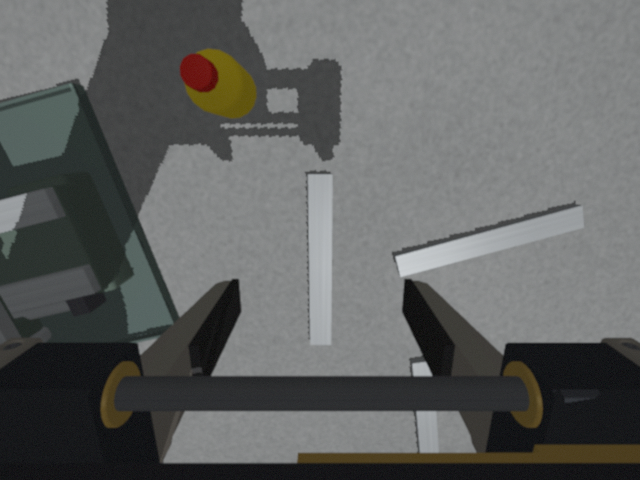

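```bash
python3 - <<'E'
from h import *
yaw=-15.2; u=np.array([np.cos(np.radians(yaw)),np.sin(np.radians(yaw))])
p=np.array([490.5,-335.])+47*u
grip(0.5)
robot.servo_line([p[0],p[1],25],feed=200,rotation=rot(yaw))
robot.servo_line([p[0],p[1],1.5],feed=40)
s=robot.observe();print(s["t"],s["tcp_pos"],s["contact_force"])
grip(0.0,50)
s=robot.observe();print(s["t"],s["grip_width"]*92,s["grip_force"],s["contact_force"])
robot.servo_line([p[0],p[1],40],feed=100)
s=robot.observe();print(s["t"],s["grip_width"]*92,s["grip_force"],s["contact_force"],s["wrist_torque"])
robot.servo_line([p[0],p[1],240],feed=250)
# look pose beside the post
robot.movep([649,90,230],rot(0))
im,c=shot("wrist","w2"); np.savez("w2.npz",K=c[0],R=c[1],t=c[2])
s=robot.observe();print(s["t"],s["tcp_pos"],s["grip_width"]*92)
for n in ("toolpost_face","slide_top","straightedge","guard_knob"):
    for d in viewer.pinpoint(n,"wrist")[:2]: print(n,d["confidence"],toworld(d["at"],c))
E
```

```text
5.2333 [ 535.87045756 -347.34500505    1.36917694] [ 0.32771418 -0.15358782 -0.18365814]
5.6917 24.218434445752887 49.99698758125305 [0.42471657 0.14758006 0.59272589]
6.225 24.457758207912576 49.99178409576416 [-1.42127138  0.65852845 -3.35998013] [ 0.06523603 -0.10999968  0.00398644]
8.8833 [649.36014453  87.43894814 230.00839823] 24.077808350454628
toolpost_face 0.74 [581.85354733  13.41596416 106.08250443]
slide_top 0.88 [594.48212655   4.67340073 104.7458775 ]
straightedge 0.92 [599.37369484  87.64443736 227.04178765]
guard_knob 0.67 [524.86671214 261.18661312 221.33278049]
```

View pics/w2.png

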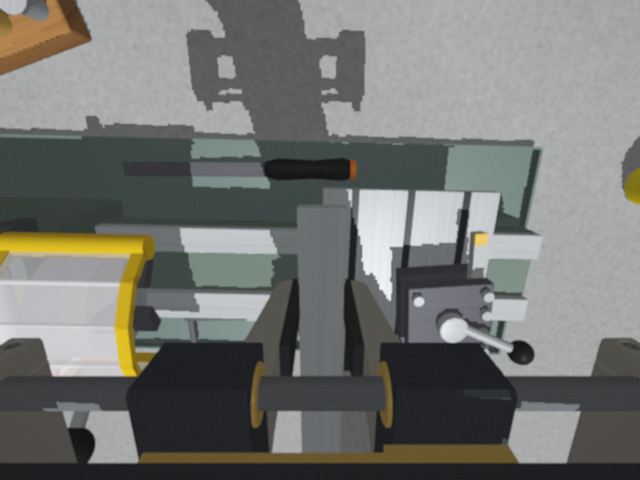

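```bash
python3 - <<'E'
import cv2
im=cv2.imread("pics/w2.png")[240:360,370:530]; cv2.imwrite("pics/w2c.png",cv2.resize(im,None,fx=5,fy=5,interpolation=cv2.INTER_CUBIC))
E
```

```text
(no output)
```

View pics/w2c.png

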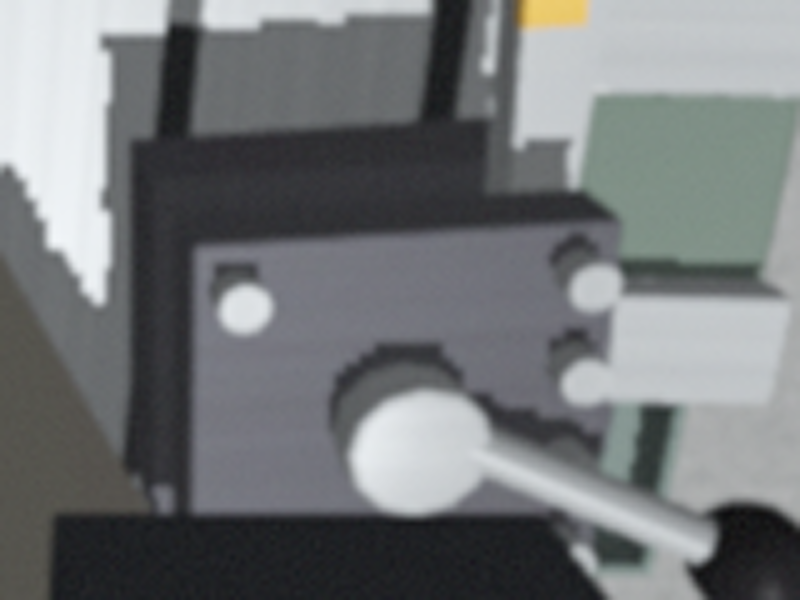

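```bash
python3 - <<'E'
from h import *
d=np.load("w2.npz"); c=(d["K"],d["R"],d["t"])
print(toplane([(397,268.6),(395,334),(467.6,264)],c,105).round(1)); print(toplane([(408.4,289),(407.6,343),(494,284)],c,153).round(1))
# expected slide features: slide far corners etc
print(toplane([(352,190),(499,192)],c,105).round(1))
# top camera: crop edges
ct=cam("top"); im=cv2.imread("pics/top1.png"); x,y=proj([584,-10,150],ct)[0]; print(x,y)
E
```

```text
[[616.7  13.1 105. ]
 [545.4  10.6 105. ]
 [621.1 -53.8 105. ]]
[[617.6  14.4 153. ]
 [566.9  11.4 153. ]
 [621.8 -54.8 153. ]]
[[691.7  57.9 105. ]
 [689.5 -73.2 105. ]]
279.35495416626696 189.75494901476517
```

```bash
cat >> h.py <<'E'
YAW=3.3; FU=np.array([np.cos(np.radians(YAW)),np.sin(np.radians(YAW)),0]); FN=np.array([-FU[1],FU[0],0]); F0=np.array([582,12.2,105.])
E
python3 - <<'E'
from h import *
T=F0+(15+47)*FU+(12.5+6.5)*FN
r=rot(YAW)
robot.servo_line([T[0],T[1],150],feed=150,rotation=r)
robot.servo_line([T[0],T[1],114],feed=80)
b=robot.observe(); print(b["t"],b["contact_force"],b["wrist_torque"],b["tcp_pos"])
z=113
while z>101:
    robot.servo_line([T[0],T[1],z],feed=20); s=robot.observe()
    print(z,s["tcp_pos"][2].round(2),(s["contact_force"]-b["contact_force"]).round(2),(s["wrist_torque"]-b["wrist_torque"]).round(3))
    if s["contact_force"][2]-b["contact_force"][2]>1.8: break
    z-=0.6
print(s["t"])
E
```

```text
10.4833 [ 0.46949772  0.44471124 -2.48694814] [-0.00740714 -0.09723325  0.00692612] [642.72126518  34.79615104 113.58108319]
113 113.39 [-0.68 -1.21  0.05] [ 0.058 -0.028  0.059]
112.4 112.55 [-1.28 -0.59 -0.82] [ 0.045 -0.048 -0.011]
111.80000000000001 111.74 [-0.43 -1.19 -0.71] [ 0.084 -0.012  0.002]
111.20000000000002 111.11 [-0.74 -0.61  0.05] [ 0.071 -0.03  -0.084]
110.60000000000002 110.52 [-0.27 -0.65  0.21] [ 0.043 -0.047  0.029]
110.00000000000003 109.94 [-0.55 -0.39 -0.47] [ 0.073 -0.017 -0.029]
109.40000000000003 109.35 [ 0.09  0.41 -0.79] [ 0.014 -0.037 -0.08 ]
108.80000000000004 108.76 [-0.01 -0.23 -0.68] [ 0.109 -0.035  0.033]
108.20000000000005 108.2 [-0.86  0.63 -0.24] [ 0.029 -0.013 -0.04 ]
107.60000000000005 107.63 [-0.35 -0.37  0.03] [ 0.057 -0.008  0.016]
107.00000000000006 107.04 [-1.2   0.42 -0.13] [ 0.017  0.046 -0.032]
106.40000000000006 106.64 [-1.46 -0.78  2.59] [-0.011  0.152  0.039]
13.4833
```

```bash
python3 - <<'E'
from h import *
s=robot.observe(); p=np.array(s["tcp_pos"])
grip(0.5)
robot.servo_line([p[0],p[1],p[2]+1],feed=20)
robot.servo_line([p[0],p[1],150],feed=150)
robot.servo_line([p[0],p[1]+50,200],feed=200)
im,c=shot("wrist","w3"); np.savez("w3.npz",K=c[0],R=c[1],t=c[2])
for d in viewer.silhouettes("straightedge","wrist")[:2]: print(d["confidence"],rect(d["mask"],c,113))
for n in ("toolpost_face","straightedge","guard_knob"):
    for d in viewer.pinpoint(n,"wrist")[:1]: print(n,d["confidence"],toworld(d["at"],c))
print(robot.observe()["t"], "expected centre",F0+15*FU+19*FN)
E
```

```text
0.65 (array([609.33062744,  31.27401733]), 173.1436004638672, 27.171749114990234, 2.7542777061462402)
toolpost_face 0.7 [585.99005847  14.60441659 105.80287895]
15.4167 expected centre [595.88141074  32.03195492 105.        ]
```

View pics/w3.png

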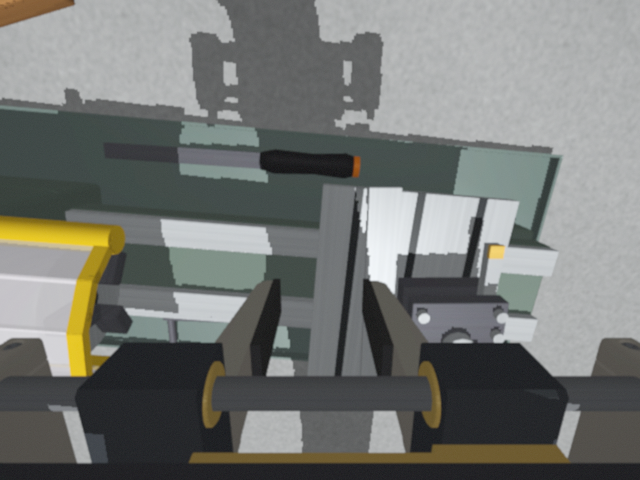

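```bash
python3 - <<'E'
from h import *
d=np.load("w3.npz"); c=(d["K"],d["R"],d["t"])
C=F0+15*FU+19*FN
for a in (-100,0,100): print(proj([C+a*FU+b*FN+[0,0,8] for b in (12.5,-12.5)],c).round(0).tolist())
print("slide edge",proj([[690,85,105],[690,-72,105]],c).round(), "face",proj([F0+35*FU,F0-35*FU],c).round())
im=cv2.imread("pics/w3.png")[170:400,280:440]; cv2.imwrite("pics/w3c.png",cv2.resize(im,(417,600),interpolation=cv2.INTER_CUBIC))
E
```

```text
[[358.0, 399.0], [384.0, 399.0]]
[[362.0, 303.0], [391.0, 303.0]]
[[367.0, 186.0], [399.0, 186.0]]
slide edge [[321. 188.]
 [516. 200.]] face [[398. 278.]
 [393. 348.]]
```

View pics/w3c.png

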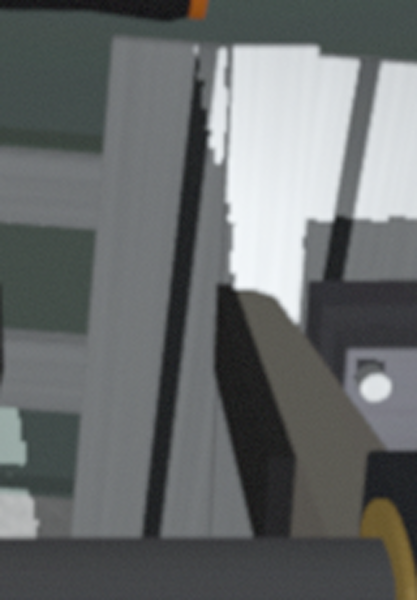

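```bash
python3 - <<'E'
from h import *
r=rot(YAW)
P=lambda n,z:(lambda q:[q[0],q[1],z])(F0+5*FU+n*FN)
robot.servo_line(P(62,190),feed=250,rotation=r); grip(0.0,10)
robot.servo_line(P(62,107.6),feed=150); 
def f():
    o=[]
    for _ in range(5): robot.hold(0.02); o.append(robot.observe())
    return np.mean([s["contact_force"] for s in o],0),np.mean([s["wrist_torque"] for s in o],0),(o[-1]["tcp_pos"]-F0)@FN
b,bt,_=f(); print(robot.observe()["t"],b.round(2),bt.round(3)); n=60
robot.servo_line(P(54,107.6),feed=40); n=54
while n>38:
    robot.servo_line(P(n,107.6),feed=20); F,t,m=f()
    print(round(n,1),m.round(2),((F-b)@FN).round(2),((F-b)@FU).round(2),(F-b)[2].round(2))
    if (F-b)@FN>3.2: break
    n-=0.7
print(robot.observe()["t"])
E
```

```text
17.3583 [-0.04 -0.04  0.35] [ 0.041  0.009 -0.004]
54 54.19 -0.23 -0.06 -0.08
53.3 53.32 0.07 0.03 -0.44
52.6 52.58 -0.13 -0.19 -0.21
51.9 51.92 0.23 -0.04 -0.41
51.2 51.21 0.04 0.29 -0.4
50.5 50.46 0.4 0.32 -0.51
49.8 49.77 0.28 -0.0 -0.49
49.1 49.1 0.18 0.15 -0.52
48.4 48.36 -0.41 0.2 -0.6
47.7 47.68 -0.35 0.13 -0.37
47.0 46.97 0.32 -0.16 -0.05
46.3 46.28 0.18 -0.4 0.03
45.6 45.59 -0.08 0.42 -0.29
44.9 44.88 0.47 -0.05 -0.55
44.2 44.56 1.5 0.4 -0.57
43.5 43.6 1.43 -0.06 -0.23
42.8 42.67 1.34 -0.26 -0.43
42.1 42.0 1.36 0.2 -0.09
41.4 41.34 1.27 0.18 -0.55
40.7 40.61 1.26 -0.11 -0.3
40.0 40.16 1.98 -0.36 -0.2
39.3 39.96 4.44 -0.35 -0.7
25.0417
```

```bash
python3 - <<'E'
from h import *
p=np.array(robot.observe()["tcp_pos"])
q=p+2*FN; robot.servo_line(q,feed=30)
q=p+12*FN; robot.servo_line(q,feed=100)
robot.servo_line([q[0],q[1],190],feed=200)
robot.movep([510,45,250],rot(0))
im,c=shot("wrist","w4"); np.savez("w4.npz",K=c[0],R=c[1],t=c[2])
print(robot.observe()["t"])
for d in viewer.silhouettes("straightedge","wrist")[:2]: print(d["confidence"],rect(d["mask"],c,113))
for n in ("toolpost_face","straightedge","guard_knob","guard_hinge"):
    for d in viewer.pinpoint(n,"wrist")[:1]: print(n,d["confidence"],toworld(d["at"],c))
x,y=proj(F0+[0,0,8],c)[0]; x,y=int(x),int(y); print(x,y)
x0=max(0,x-100);y0=max(0,y-75); print(x0,y0)
cv2.imwrite("pics/w4c.png",cv2.resize(im[y0:y0+150,x0:x0+200,::-1],None,fx=4,fy=4,interpolation=cv2.INTER_CUBIC))
E
```

```text
26.625
0.85 (array([595.14318848,  25.38096046]), 200.58192443847656, 25.827232360839844, 3.936159133911133)
0.25 (array([ 658.30493164, -205.64343262]), 36.343318939208984, 28.026823043823242, 15.655381202697754)
toolpost_face 0.9 [582.00231366  12.73131589 104.12639839]
straightedge 0.63 [591.53753614  26.52777071 106.24001299]
355 154
255 79
```

View pics/w4c.png

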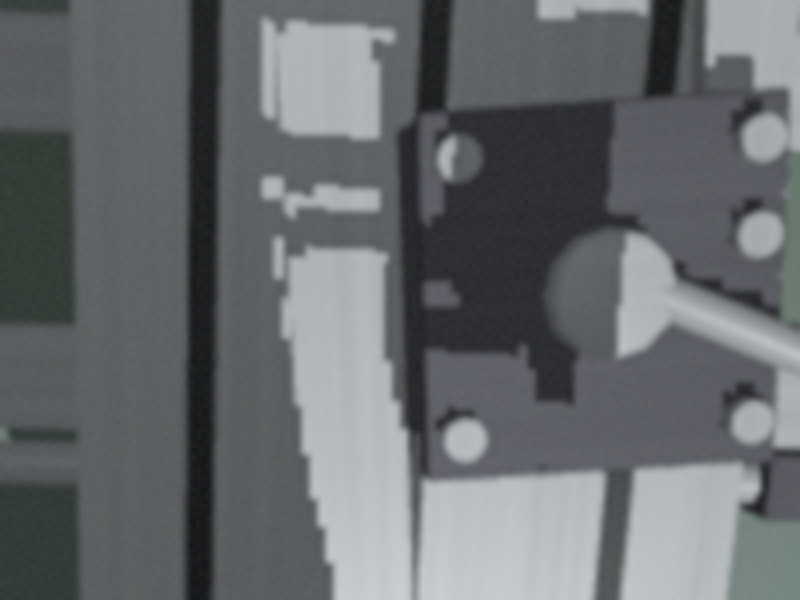

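```bash
python3 - <<'E'
from h import *
d=np.load("w4.npz"); c=(d["K"],d["R"],d["t"])
g=cv2.cvtColor(cv2.imread("pics/w4.png"),cv2.COLOR_BGR2GRAY).astype(float)
def fit(rows,x0,x1,z,sgn):
    pts=[]
    for r in rows:
        a=g[r,x0:x1+1]; e=np.clip(sgn*np.diff(a),0,None); k=e.argmax()
        w=e[max(0,k-1):k+2]; 
        if e[k]<8: continue
        pts.append((x0+0.5+(np.arange(max(0,k-1),k+2)[:len(w)]@w)/w.sum(),r))
    P=toplane(pts,c,z); m=np.polyfit(P[:,0],P[:,1],1)
    res=P[:,1]-np.polyval(m,P[:,0]); k=abs(res)<1; m=np.polyfit(P[k,0],P[k,1],1)
    print(len(pts),k.sum(),"yaw",np.degrees(np.arctan(m[0])).round(2),"y at 582",np.polyval(m,582).round(2),"x",P[:,0].min(),P[:,0].max())
fit(range(114,185),350,360,113,-1)   # bar edge -> dark face
fit(range(112,195),357,366,153,1)    # face -> post top
E
```

```text
71 27 yaw -0.24 y at 582 14.06 x 555.7128574437156 615.759787552683
66 35 yaw 3.33 y at 582 12.0 x 552.5416408723979 614.1315522571256
```

```bash
python3 - <<'E'
from h import *
d=np.load("w4.npz"); c=(d["K"],d["R"],d["t"])
m=viewer.silhouettes("straightedge","wrist")[0]["mask"]
for side in (0,-1):
    pts=[(np.nonzero(m[r])[0][side]+(side+1)*0-0.5+(-side),r) for r in range(480) if m[r].sum()>20]
    P=toplane(pts,c,113); k=np.ones(len(P),bool)
    for _ in range(3):
        f=np.polyfit(P[k,0],P[k,1],1); k=abs(P[:,1]-np.polyval(f,P[:,0]))<1
    print(side,len(P),k.sum(),np.degrees(np.arctan(f[0])).round(2),np.polyval(f,582).round(2),P[:,0].min().round(),P[:,0].max().round())
print(robot.observe()["t"])
E
```

```text
0 238 233 3.76 36.98 497.0 695.0
-1 238 224 3.51 12.39 497.0 695.0
26.925
```

```bash
python3 - <<'E'
from h import *
robot.movep([510,225,330],rot(0)); grip(0.55)
im,c=shot("wrist","w5")
for d in viewer.silhouettes("guard_knob","wrist")[:3]:
    m=d["mask"].astype(np.uint8); ys,xs=np.nonzero(m); (x,y),rr=cv2.minEnclosingCircle(np.c_[xs,ys].astype(np.float32)); print(d["confidence"],len(xs),x,y,rr,toplane([(x,y)],c,221).round(1),toplane([(xs.mean(),ys.mean())],c,221).round(1), proj([527,262,221],c))
for n in ("guard_knob","guard_hinge","chuck_face"):
    for d in viewer.pinpoint(n,"wrist")[:1]: print(n,d["confidence"],toworld(d["at"],c).round(1))
s=robot.observe();print(s["t"],np.round(s["joints"],2))
H=np.array([664,262,175.])
for T0 in (0,25,45):
  for a in range(0,61,15):
    K=H+Ro.from_euler('y',a,degrees=True).apply([-136,0,46]); 
    for t in {T0-a*k for k in (0,.5,1)}:
        Rm=rot(0,t); z=Ro.from_rotvec(Rm).apply([0,0,1]); q=kin.ik(K+19*z,Rm); print(T0,a,t,None if q is None else np.round(q,2))
E
```

```text
0.67 935 276.5388488769531 221.72329711914062 17.501230239868164 [[527.2 261.8 221. ]] [[527.4 261.9 221. ]] [[276.28241794 221.96625708]]
guard_knob 0.95 [525.3 266.  218.2]
guard_hinge 0.8 [667.1 260.1 178.4]
28.8417 [-0.22  0.23 -0.3   1.68  0.07  1.24 -2.11]
0 0 0 [-0.28  0.4  -0.3   1.75  0.14  1.01 -2.21]
0 15 0 [-0.27  0.39 -0.3   1.68  0.13  1.08 -2.18]
0 15 -7.5 [-0.25  0.46 -0.3   1.59  0.07  1.22 -2.13]
0 15 -15 [-0.24  0.53 -0.3   1.5   0.02  1.36 -2.09]
0 30 0 [-0.26  0.41 -0.3   1.6   0.13  1.16 -2.16]
0 30 -15.0 [-0.24  0.55 -0.29  1.41  0.02  1.44 -2.08]
0 30 -30 [-0.24  0.7  -0.27  1.23 -0.07  1.71 -2.05]
0 45 0 [-0.26  0.44 -0.29  1.5   0.13  1.22 -2.13]
0 45 -22.5 [-0.24  0.66 -0.27  1.2  -0.02  1.65 -2.05]
0 45 -45 None
0 60 0 [-0.25  0.49 -0.28  1.39  0.14  1.28 -2.11]
0 60 -30.0 None
0 60 -60 None
25 0 25 [-0.45  0.24 -0.23  2.05  0.6   0.59 -2.7 ]
25 15 25 [-0.41  0.22 -0.25  1.98  0.53  0.65 -2.6 ]
25 15 10 [-0.31  0.31 -0.29  1.8   0.24  0.9  -2.29]
25 15 17.5 [-0.36  0.26 -0.28  1.89  0.36  0.77 -2.41]
25 30 25 [-0.38  0.23 -0.26  1.91  0.48  0.71 -2.51]
25 
[... 384 characters left out ...]
None
45 0 45 [-0.78  0.22 -0.01  2.26  1.5   0.53  2.61]
45 15 37.5 [-1.31  0.18  0.68  2.17  0.77  0.4  -2.9 ]
45 15 45 [ 0.2   0.4  -1.1   2.16  1.54  0.85  2.77]
45 15 30 [-0.45  0.2  -0.24  2.04  0.7   0.59 -2.77]
45 30 45 [-1.74  0.29  1.21  2.19  0.74  0.25 -2.89]
45 30 30.0 [-0.42  0.2  -0.24  1.97  0.62  0.64 -2.66]
45 30 15 [-0.32  0.29 -0.28  1.78  0.29  0.88 -2.31]
45 45 0 [-0.26  0.44 -0.29  1.5   0.13  1.22 -2.13]
45 45 45 [-1.49  0.22  0.94  2.11  0.84  0.34 -2.92]
45 45 22.5 [-0.35  0.27 -0.26  1.79  0.39  0.8  -2.39]
45 60 -15 [-0.24  0.64 -0.26  1.18  0.04  1.58 -2.05]
45 60 45 [-1.22  0.23  0.68  2.03  0.82  0.37 -2.86]
45 60 15.0 [-0.29  0.36 -0.27  1.6   0.27  0.98 -2.23]
```

View pics/w5.png

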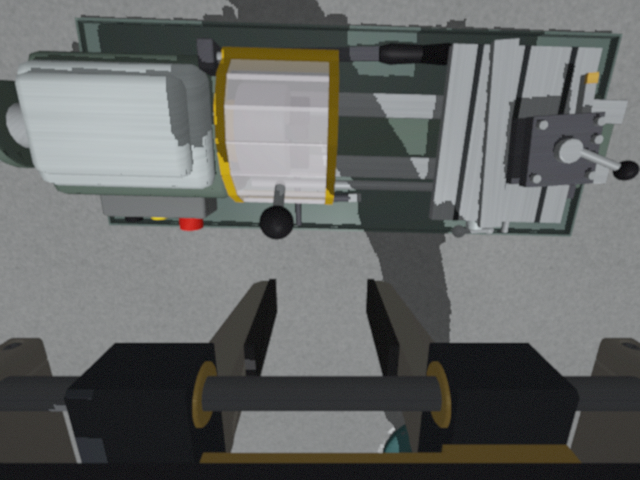

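```bash
cat >> h.py <<'E'
LY=-1.8; LR=Ro.from_euler('z',LY,degrees=True)
KN=np.array([527.2,261.8,221.]); HG=KN+LR.apply([136,0,-46])
def gpose(a,tilt,back=0):
    K=HG+(LR*Ro.from_euler('y',a,degrees=True)).apply([-136,0,46])
    r=(LR*Ro.from_rotvec(rot(0,tilt))); return K+(19-back)*r.apply([0,0,1]), r.as_rotvec()
E
python3 - <<'E'
from h import *
def S(l):
    s=robot.observe(); print(l,round(s["t"],2),np.round(s["tcp_pos"],1),np.round(s["contact_force"],1),round(s["grip_width"]*92,1),round(s["grip_force"],1)); return s
p,r=gpose(0,20,75); robot.movep(p,r); S("pre")
p,r=gpose(0,20); robot.servo_line(p,feed=90,rotation=r); S("at")
grip(0.0,25); robot.hold(0.1); s=S("grip")
if 26<s["grip_width"]*92<32:
    for a in range(5,61,5):
        p,r=gpose(a,20-a*0.5); robot.servo_line(p,feed=45,rotation=r)
        s=S(a)
        if np.linalg.norm(s["contact_force"])>25: print("stop"); break
E
```

```text
pre 29.33 [507.5 262.8 273.7] [0.5 0.1 0.2] 50.5 0.0
at 30.32 [533.8 262.  203.7] [ 0.2  0.2 -0.7] 50.8 0.0
grip 30.88 [534.  263.8 203.9] [ 2.2  4.6 -1.9] 28.4 25.0
5 31.3 [537.6 263.7 215. ] [ 1.9  6.6 -3.7] 29.0 25.0
10 31.72 [542.2 263.5 225.7] [ 2.9  6.7 -2.9] 28.3 25.0
15 32.13 [547.5 263.4 236. ] [ 1.5  6.7 -3.5] 28.3 25.0
20 32.55 [553.9 263.2 245.9] [ 0.6  6.4 -3.1] 28.8 25.0
25 32.97 [561. 263. 255.] [-0.1  6.5 -2.4] 28.9 25.0
30 33.38 [569.  262.8 263.6] [-0.9  5.9 -1.8] 28.7 25.0
35 33.8 [577.8 262.6 271.4] [-1.1  6.  -1.2] 28.6 25.0
40 34.22 [587.3 262.4 278.5] [-0.9  4.9 -1.2] 28.6 25.0
45 34.63 [597.4 262.1 284.6] [-1.2  5.9  0. ] 28.5 25.0
50 35.04 [608.1 261.9 289.8] [-1.5  4.4  0.1] 28.6 25.0
55 35.45 [619.2 261.6 294. ] [-1.7  5.2 -0.2] 28.6 25.0
60 35.86 [630.7 261.3 297.2] [-1.2  5.6  0.8] 28.4 25.0
```

```bash
python3 - <<'E'
from h import *
p,r=gpose(60,-10); robot.servo_line(p+[0,2,0],feed=20,rotation=r)
s=robot.observe();print(s["t"],s["tcp_pos"],s["contact_force"])
g=s["tcp_pos"]-19*Ro.from_rotvec(s["tcp_rot"]).apply([0,0,1]); print("grasp pt",g,"hinge",HG)
K=LR.inv().apply(g-HG); print("angle",np.degrees(np.arctan2(K[2],-K[0])-np.arctan2(46,136)),np.hypot(K[0],K[2]))
for n in ("scene","top","wrist"):
    im,c=shot(n,"end_"+n)
    for o in ("guard_knob","guard_hinge","straightedge"):
        for d in viewer.pinpoint(o,n)[:3]:
            w=toworld(d["at"],c); k=LR.inv().apply(w-HG); print(n,o,round(d["confidence"],2),w.round(1),np.degrees(np.arctan2(k[2],-k[0])-np.arctan2(46,136)).round(1) if o=="guard_knob" else "")
    if n=="scene": cv2.imwrite("pics/endc.png",cv2.resize(im[130:380,290:640,::-1],(800,571),interpolation=cv2.INTER_CUBIC)); print(proj(g,c),proj(HG,c))
E
```

```text
36.1083 [631.09010869 261.31067401 297.22640043] [-1.61334647  2.90308047  1.51760574]
grasp pt [634.39989121 261.19505136 315.93554181] hinge [663.13289221 257.52813677 175.        ]
angle 59.75006753493531 143.8548807209341
scene guard_knob 0.57 [635.  262.7 317.2] 60.0
scene guard_hinge 0.22 [582.7  14.5 106.1] 
scene straightedge 0.94 [590.7  31.9 106.8] 
scene straightedge 0.94 [ 464.9 -520.4   -1.3] 
scene straightedge 0.64 [584.3  16.3 104.9] 
[[537.66371973 199.31305739]] [[520.33384894 273.20812615]]
top guard_hinge 0.72 [664.2 262.8 174.4] 
top straightedge 0.86 [594.1  25.9 103. ] 
top straightedge 0.73 [ 468.3 -516.     5.2] 
top straightedge 0.69 [ 232.5 -406.7   -3.1] 
wrist guard_knob 0.9 [634.8 260.7 314.9] 59.8
wrist guard_hinge 0.74 [665.5 259.  179. ] 
wrist straightedge 0.76 [593.3  29.  105.4]
```

View pics/endc.png

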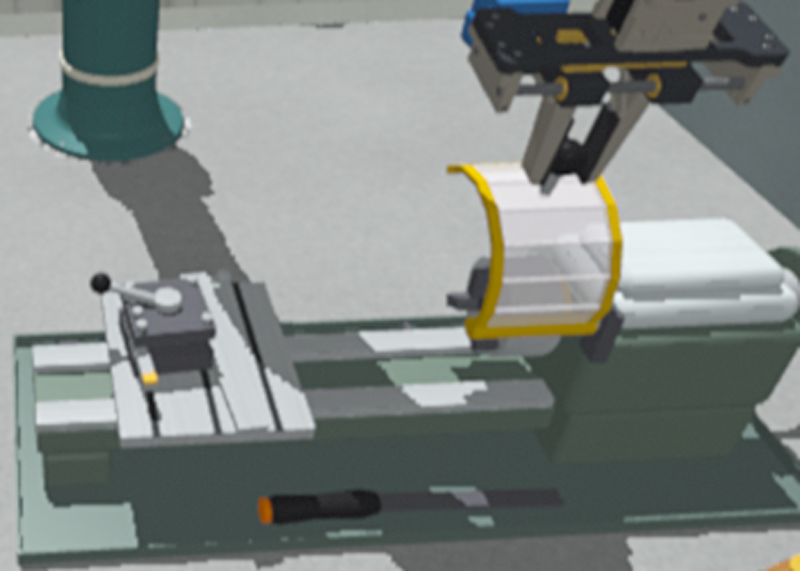

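```bash
python3 - <<'E'
from h import *
robot.hold(0.2); s=robot.observe(); print(s["t"],s["grip_force"],s["contact_force"])
print(robot.job_done())
E
```

```text
36.9083 25.000396370887756 [-2.50954253  4.53396047  2.37125872]
the job is handed in; nothing more can be done
None
```

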